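Open the green gas cylinder with its ratchet wrench

TASK

Open the valve of the green gas cylinder: swing the ratchet wrench that sits on its spindle back and forth (anticlockwise seen from above turns the spindle, clockwise slips freely) until the red pointer on the spindle has moved fully into the green sector of the dial, then let go. Leave the wrench on the blue cylinder alone.

Things in the scene. Friction and masses are not known exactly. Their poses are not given: they have to be found in the camera images.
- green_grip (a point): Centre of the black handle grip (85 mm long, 22 wide, 20 high, level, yellow band at each end) of the ratchet wrench on the green cylinder (80 mm diameter, lying in a cradle); 92 mm above the table, nothing below. x axis: along the handle towards the vertical valve spindle, which is 125 mm away; y: level, across the handle; z: up. The wrench turns about the spindle and cannot come off.
- green_wrench (a joint): Wrench angle (rad) about the spindle: 0 with the handle straight away from the cylinder, growing anticlockwise from above; stop pins limit it to -0.6 to 0.6; stays where left. Anticlockwise drives the spindle (about 4 N at the grip) after up to 0.35 rad of idle motion until the ratchet catches (18 teeth); clockwise it slips (about 1 N).
- green_spindle (a joint): Angle (rad) of the green cylinder's valve spindle and the 50 mm red pointer fixed on it, just above the white dial under the wrench: 0 closed (black mark), growing anticlockwise from above. The dial's green sector spans 2.4 to 2.85; 2.85 is the end stop. Starts at 0 to 0.4. Stays where left; only the wrench turns it.
- blue_grip (a point): Centre of the handle grip of the identical wrench on the identical but blue cylinder, which must be left alone; same axes and sizes as green_grip. The two cylinders may be on either side.

How it is judged (in metres and radians):
At the end, for the whole second after the job is handed in: The green cylinder's spindle is past 2.4 rad (pointer inside the green sector, which ends at the stop at 2.85 rad), its wrench is at rest, and the grip of the blue cylinder's wrench is within 20 mm of where it was (value of joint green_spindle above 2.4 rad and velocity of joint green_wrench between -0.05 and 0.05 rad/s and distance of blue_grip from where it was at the start of the episode below 0.02 m); the robot touches nothing.
It fails at once if the blue cylinder's wrench is moved by 20 mm or more (distance of blue_grip from where it was at the start of the episode above 0.02 m).
It also fails if it takes over 67 s, if anything falls off the work surface, if the arm or the gripper's body presses on something with over 40 N, if the wrist force passes 120 N, or if a joint passes its speed limit or range.

ROBOT

A 7-joint arm with a two-finger parallel gripper is mounted at the origin on the work surface. World frame = base frame: x ahead of the robot, y to its left, z up, the work surface at z = 0. Lengths are in m, angles in degrees, forces in N, time in s.
With the tool pointing down it reaches from about 0.4 to 0.85 m from the base axis. Payload 4.5 kg.
Tool frame: the origin (TCP) lies at the centre of the arm's flange, where the gripper is bolted on; the fingertips stand 166 mm ahead of it and the grasp point (between the pads) lies 147 mm ahead of it; z points along the fingers, y is the line along which they close (so a half turn about z gives the same grasp; the last joint's range is limited). The gripper opens to 88 mm and grips with 3 to 60 N. Pads are 18 mm wide; open, the fingers measure 123 mm over their backs; the gripper's body (75 mm by 187 mm) begins 45 mm behind the grasp point.
Start: joints at [70.061, 39.483, -11.15, 89.685, 9.013, 51.709, -12.324], TCP at [0.233, -0.58, 0.405] pointing down, gripper open.
Joint ranges: [-172.22, 172.22], [-26.19, 119.32], [-84.43, 86.54], [7.71, 146.69], [-57.33, 237.33], [2.42, 119.75], [-152.13, 152.13]. Speed limits (degrees/s): [147.25, 147.25, 180, 180, 180, 180, 180].

INTERFACE

Orientations are given as [roll, pitch, yaw] about the fixed x, y, z axes, in that order (R = Rz(yaw) Ry(pitch) Rx(roll)).
In Python, from bench import bot gives the robot as it stands. The module is installed in compiled form; this text tells all that it offers.
- The arm moves only by the tool arm_command, never from a script. Its argument "series" is a list that holds one entry, the list of rows, each a list of 7 numbers: the shift along the tool's x, y, z normalised to -1 to 1, where 1 is 0.025 m, then the turn, a rotation vector about the tool's x, y, z normalised to -1 to 1, where 1 is 6 degrees, then the opening, from -1 (shut) to 1 (fully open). In form: [[[dx, dy, dz, ax, ay, az, jaw], ...]]. A call has 1 to 5 rows; each row shifts and turns the commanded pose from where the row before left it, along the tool's axes as they then stand; what a row does not reach is not made up. A row lasts 1/10 s, in which the tool goes at most 50 mm and 8.59 degrees, less where a joint would pass 70% of its speed; a pose out of reach is approached as far as the arm can. A call with a number of a shift or a turn outside -1 to 1 is refused whole. A call with a gripper value outside its range is refused whole. The fingers move at their own pace and stop on an object; the grip force is fixed at half the most. Time passes only in rows, so rows that do not move let the fingers close. It gives the time, the measured TCP pose, the force, the opening and the grip force at its end, in the units of the state.
- bot.get_obs(): the state, without advancing time (a new reading comes with each control period).
- bot.grab_frame(name): name is "scene" or "top" or "wrist"; returns the picture (384x512x3 uint8, red, green, blue); there is no depth.
- bot.camera_model(name): a dict with "vfov" (degrees; the focal length in pixels is half the picture's height over the tangent of half this angle, whatever the lens; pixels are square), "cx", "cy" (the principal point, pixels), "xyz" and "rotation" of the camera in the world; the wrist camera has in their place "hand_eye" (4x4, takes a point from camera to tool coordinates, whose origin is the TCP and whose axes are the flange's). Camera axes: x right, y down, z forward; pixel columns grow to the right and rows downward; lengths in m; the calibration is good to about 2 mm. A picture is of the moment at which its call begins: read the wrist's pose just before it. camera_model takes no time and is no camera call.
- bot.sign_off(): hands the job in; it is judged then, once.
The state is a dict: "clock": time; "q": joint angles; "joint_velocities": joint speeds; "joint_efforts": joint torques, N m; "tcp_pos": TCP position; "eef_rot": TCP orientation; "force": force on the tool from outside, world axes, zero at the start; "moment": the same for the moment, N m; "finger_gap": finger opening in m; "grip_force": force on a finger pad.
Only numpy, scipy, OpenCV 4.12 (cv2) and the standard library are available. Lean on these libraries where they do the work, as an engineer would, in place of code of your own. Each camera call takes 0.05 s, during which the arm holds its last target. There are 200 camera calls.

## Working session

There is one attempt and no reset: what is moved stays moved. The work goes in short steps, Python scripts to look and compute and a tool call to move; the robot and the scene stay as the last step left them, time stands still between calls to the robot, and variables do not carry over. Pictures are saved under pics/ and viewed, at most 10 in all, crops included, and the job is handed in when it is done.

Besides the shell and the picture viewer there is one more tool, called as name([rows], argument=value, ...), one row to a line, values as JSON. arm_command: Moves the arm, as the interface text tells. Its arguments: {"type":"object","properties":{"series":{"type":"array"}},"required":["series"]}

```bash
mkdir -p pics
python3 - <<'E'
from bench import bot
import cv2, numpy as np
o=bot.get_obs(); print({k:np.round(v,3).tolist() for k,v in o.items()})
ims=[]
for n in("scene","top"):
    m=bot.camera_model(n);print(n,m)
    im=bot.grab_frame(n);cv2.imwrite(f"pics/{n}0.png",im[:,:,::-1])
print(bot.camera_model("wrist"))
E
```

```text
{'clock': 0.0, 'q': [70.063, 39.533, -11.147, 89.743, 9.012, 51.708, -12.322], 'joint_velocities': [0.009, 0.017, 0.039, -0.003, 0.055, 0.124, 0.009], 'joint_efforts': [-0.0, -52.755, -1.267, -15.343, -0.053, 0.007, 0.0], 'tcp_pos': [0.233, -0.58, 0.404], 'eef_rot': [-179.897, 0.006, 21.882], 'force': [-0.257, 0.739, 0.86], 'moment': [-0.011, 0.012, 0.002], 'grip_force': 0.0, 'finger_gap': 0.088}
scene {'vfov': 46.74839223681856, 'cx': 256.7185461924192, 'cy': 196.87347350218192, 'xyz': array([1.02917524, 0.64617543, 0.71727865]), 'rotation': array([-128.71240817,    0.91818009,  144.6645812 ])}
top {'vfov': 48.99738131406384, 'cx': 257.4555426093372, 'cy': 185.36155217329113, 'xyz': array([ 0.43930856, -0.01167916,  0.97661528]), 'rotation': array([-171.0010893 ,    1.14374295,  -88.47762553])}
{'vfov': 60.88092375496501, 'cx': 254.7744281362432, 'cy': 193.55177914293378, 'hand_eye': array([[-8.21597659e-04, -9.63079367e-01, -2.69216377e-01,
         6.91050366e-02],
       [ 9.99999536e-01, -9.26407438e-04,  2.62267146e-04,
         1.63601825e-04],
       [-5.01988131e-04, -2.69216037e-01,  9.63079682e-01,
         1.98203017e-02],
       [ 0.00000000e+00,  0.00000000e+00,  0.00000000e+00,
         1.00000000e+00]])}
```

View pics/top0.png

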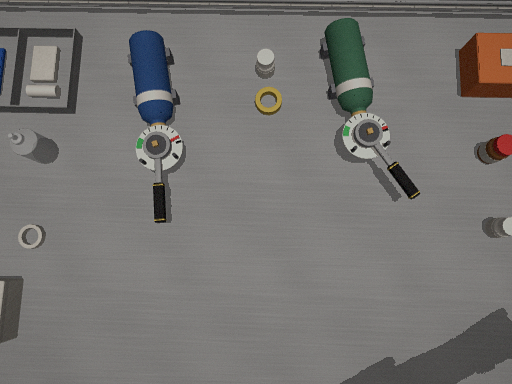

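View pics/scene0.png

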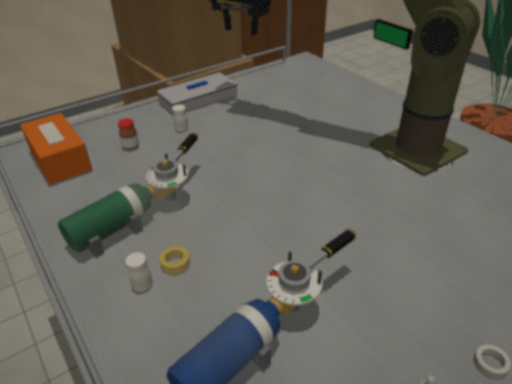

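The green cylinder is on the right: in the top view its spindle is near (369,133) and its grip near (403,180). The blue one is at (156,147), well clear of it. The green wrench sits on the anticlockwise side of its range. Next I'll locate it.

```bash
cat > h.py <<'E'
from bench import bot
import cv2, numpy as np
from scipy.spatial.transform import Rotation as R
def cam(n):
    m=bot.camera_model(n); f=192/np.tan(np.radians(m["vfov"]/2))
    if n=="wrist":
        o=bot.get_obs(); T=R.from_euler("xyz",o["eef_rot"],degrees=True).as_matrix(); H=m["hand_eye"]
        return f,m["cx"],m["cy"],T@H[:3,:3],T@H[:3,3]+o["tcp_pos"]
    return f,m["cx"],m["cy"],R.from_euler("xyz",m["rotation"],degrees=True).as_matrix(),m["xyz"]
def ray(c,p,z):
    f,cx,cy,M,t=c; d=M@np.array([(p[0]-cx)/f,(p[1]-cy)/f,1]); return t+d*(z-t[2])/d[2]
def proj(c,P):
    f,cx,cy,M,t=c; v=M.T@(np.array(P)-t); return v[:2]/v[2]*f+[cx,cy]
E
python3 - <<'E'
from h import *
im=cv2.imread("pics/top0.png");c=cam("top")
def blob(mask,x0,y0,x1,y1):
    m=np.zeros(mask.shape,np.uint8);m[y0:y1,x0:x1]=mask[y0:y1,x0:x1]
    n,l,s,ce=cv2.connectedComponentsWithStats(m);k=1+np.argmax(s[1:,4]);return l==k,ce[k],s[k]
hsv=cv2.cvtColor(im,cv2.COLOR_BGR2HSV)
b,ce,s=blob((hsv[:,:,2]<45).astype(np.uint8),385,155,425,205)
g=ray(c,ce,.098);print("grip",ce,s,g)
ys,xs=np.nonzero(b);r=cv2.minAreaRect(np.c_[xs,ys].astype(np.float32));print(r)
v=cv2.fitLine(np.c_[xs,ys].astype(np.float32),cv2.DIST_L2,0,.01,.01).ravel()
a=ray(c,ce-20*v[:2],.098);d=ray(c,ce+20*v[:2],.098);print("axis dir",np.degrees(np.arctan2(*(a-d)[1::-1])))
u=(a-d)[:2]/np.linalg.norm((a-d)[:2]);print("spindle via axis ±", g[:2]+.125*u,g[:2]-.125*u)
cy,cc,s2=blob(((hsv[:,:,0]>45)&(hsv[:,:,0]<90)&(hsv[:,:,1]>80)).astype(np.uint8),315,10,385,120)
ys,xs=np.nonzero(cy);v=cv2.fitLine(np.c_[xs,ys].astype(np.float32),cv2.DIST_L2,0,.01,.01).ravel()
a=ray(c,cc-20*v[:2],.06);d=ray(c,cc+20*v[:2],.06);print("cyl",ray(c,cc,.06),np.degrees(np.arctan2(*(a-d)[1::-1])))
print("hub",ray(c,(369,132),.1))
cr=cv2.resize(im[85:215,320:440],None,fx=4.5,fy=4.5,interpolation=2);cv2.imwrite("pics/c1.png",cr)
E
```

```text
grip [402.75       179.80940594] [387 162  31  37 404] [ 0.59692041 -0.29544458  0.098     ]
((402.62005615234375, 179.66000366210938), (39.400001525878906, 11.400001525878906), 53.13010025024414)
axis dir 35.54535377500196
spindle via axis ± [ 0.69862736 -0.22277618] [ 0.49521346 -0.36811298]
cyl [ 0.90498627 -0.18507474  0.06      ] 8.580834768757065
hub [ 0.69872021 -0.22593345  0.1       ]
```

View pics/c1.png

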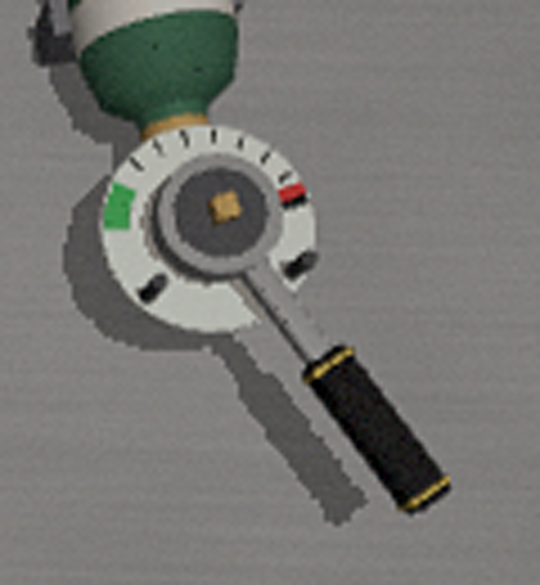

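The crop shows the red pointer near the black closed mark, upper right of the dial. The green sector is on the left, and the handle yaw is about 36°, or roughly +0.47 rad on the wrench. Now I'll move above the grip.

arm_command([
  [[0.9,-0.26,0,0,0,0,1],[0.9,-0.26,0,0,0,0,1],[0.9,-0.26,0,0,0,0,1],[0.9,-0.26,0,0,0,0,1],[0.9,-0.26,0,0,0,0,1]],
])

```text
clock: 0.6
tcp_pos: [0.3257, -0.5072, 0.4043]
eef_rot: [-179.9, 0.0, 21.9]
force: [0.0, 0.1, -0.3]
finger_gap: 0.0883
grip_force: 0.0
```

arm_command([
  [[0.9,-0.26,0,0,0,0,1],[0.9,-0.26,0,0,0,0,1],[0.9,-0.26,0,0,0,0,1],[0.9,-0.26,0,0,0,0,1],[0.9,-0.26,0,0,0,0,1]],
])

```text
clock: 1.1
tcp_pos: [0.418, -0.4351, 0.4043]
eef_rot: [-179.9, 0.0, 21.9]
force: [-0.8, -0.6, 0.3]
finger_gap: 0.0884
grip_force: 0.0
```

arm_command([
  [[0.9,-0.26,0,0,0,0,1],[0.9,-0.26,0,0,0,0,1],[0.9,-0.26,0,0,0,0,1],[0.9,-0.26,0,0,0,0,1],[0.7,-0.2,0,0,0,0,1]],
])

```text
clock: 1.6
tcp_pos: [0.5068, -0.3657, 0.4043]
eef_rot: [-179.9, -0.0, 22.0]
force: [0.5, -0.3, 0.3]
finger_gap: 0.0882
grip_force: 0.0
```

arm_command([
  [[0.88,-0.25,0,0,0,0,1],[0.88,-0.25,0,0,0,0,1],[0.88,-0.25,0,0,0,0,1],[0.88,-0.25,0,0,0,0,1],[0.88,-0.25,0,0,0,0,1]],
])

```text
clock: 2.1
tcp_pos: [0.5967, -0.2965, 0.4044]
eef_rot: [-180.0, 0.0, 21.9]
force: [-0.1, 0.6, -0.2]
finger_gap: 0.088
grip_force: 0.0
```

arm_command([
  [[0,0,0.6,0,0,-0.8,1],[0,0,0.8,0,0,-0.8,1],[0,0,0.8,0,0,-0.7,1],[0,0,0.4,0,0,0,1],[0,0,0,0,0,0,1]],
])

```text
clock: 2.6
tcp_pos: [0.5955, -0.297, 0.338]
eef_rot: [-179.8, 0.1, 35.6]
force: [-1.0, 0.9, -0.8]
finger_gap: 0.0879
grip_force: 0.0
```

Run:
```python
from h import *
o=bot.get_obs();print(o["tcp_pos"],o["eef_rot"],o["q"])
c=cam("wrist");im=bot.grab_frame("wrist")[:,:,::-1].copy()
print(proj(c,[.597,-.295,.092]),proj(c,[.6987,-.225,.1]))
cv2.imwrite("pics/w1.png",im)
```

```text
[ 0.59549526 -0.29702326  0.33800886] [-1.79830137e+02  1.13652480e-01  3.55619803e+01] [ 28.44260149  47.10568901 -11.41561361  85.49544544  11.1254548
  48.71624154 -41.24381876]
[254.42509044 197.45351491] [257.84726515   2.29734442]
```

View pics/w1.png

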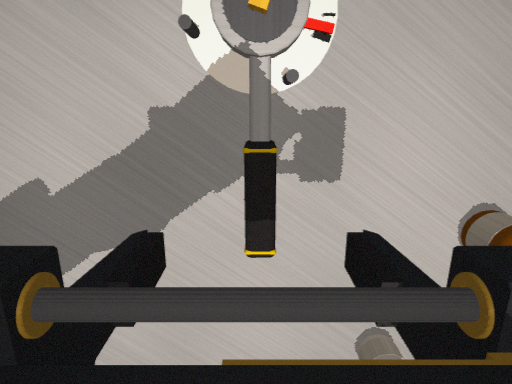

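The grip centre is at (260,202) in the wrist view and the spindle at about (258,3). The handle is aligned, so I only need to shift y by 3.5 mm. Next: descend and close.

arm_command([
  [[0,0.14,0.8,0,0,0,1],[0,0,0.9,0,0,0,1],[0,0,0.9,0,0,0,1],[0,0,0.9,0,0,0,1],[0,0,0.45,0,0,0,1]],
])

```text
clock: 3.15
tcp_pos: [0.5981, -0.2999, 0.2403]
eef_rot: [-180.0, 0.0, 35.6]
force: [0.2, -0.3, 0.2]
finger_gap: 0.0882
grip_force: 0.0
```

arm_command([
  [[0,0,0,0,0,0,-1],[0,0,0,0,0,0,-1],[0,0,0,0,0,0,-1],[0,0,0,0,0,0,-1],[0,0,0,0,0,0,-1]],
])

```text
clock: 3.65
tcp_pos: [0.5984, -0.3, 0.2418]
eef_rot: [179.9, -0.0, 35.7]
force: [-0.1, -1.0, -0.2]
finger_gap: 0.0499
grip_force: 0.0
```

arm_command([
  [[0,0,0,0,0,0,-1],[0,0,0,0,0,0,-1],[0,0,0,0,0,0,-1],[0,0,0,0,0,0,-1],[0,0,0,0,0,0,-1]],
])

```text
clock: 4.15
tcp_pos: [0.5981, -0.2998, 0.2409]
eef_rot: [-180.0, 0.0, 35.7]
force: [0.2, -0.8, 0.3]
finger_gap: 0.0213
grip_force: 30.0
```

arm_command([
  [[0.03,-0.52,0,0,0,1,-1],[0.03,-0.52,0,0,0,1,-1],[0.03,-0.52,0,0,0,1,-1]],
])

```text
clock: 4.45
tcp_pos: [0.5802, -0.2648, 0.241]
eef_rot: [-180.0, 0.0, 17.4]
force: [0.1, -0.9, -1.2]
finger_gap: 0.0216
grip_force: 30.0
```

arm_command([
  [[0.03,-0.52,0,0,0,1,-1],[0.03,-0.52,0,0,0,1,-1],[0.03,-0.52,0,0,0,1,-1],[0.03,-0.52,0,0,0,1,-1],[0.03,-0.52,0,0,0,1,-1]],
])

```text
clock: 4.95
tcp_pos: [0.5771, -0.1998, 0.2409]
eef_rot: [-180.0, 0.2, -12.5]
force: [-2.3, 1.0, 2.2]
finger_gap: 0.0219
grip_force: 30.0
```

arm_command([
  [[0.03,-0.52,0,0,0,1,-1],[0.02,-0.42,0,0,0,0.8,-1],[0,0,0,0,0,0,-1]],
])

```text
clock: 5.25
tcp_pos: [0.5845, -0.1767, 0.2409]
eef_rot: [180.0, 0.2, -23.1]
force: [-5.8, 0.4, 4.9]
finger_gap: 0.0218
grip_force: 30.0
```

arm_command([
  [[0.02,0.52,0,0,0,-1,-1],[0.02,0.52,0,0,0,-1,-1],[0.02,0.52,0,0,0,-1,-1],[0.02,0.52,0,0,0,-1,-1],[0.02,0.52,0,0,0,-1,-1]],
])

```text
clock: 5.75
tcp_pos: [0.5751, -0.2414, 0.2409]
eef_rot: [-179.9, 0.1, 7.2]
force: [-0.6, 3.0, -1.0]
finger_gap: 0.0218
grip_force: 30.0
```

arm_command([
  [[0.03,0.52,0,0,0,-1,-1],[0.03,0.52,0,0,0,-1,-1],[0.03,0.52,0,0,0,-1,-1],[0.03,0.52,0,0,0,-1,-1],[0.03,0.52,0,0,0,-1,-1]],
])

```text
clock: 6.25
tcp_pos: [0.5995, -0.3015, 0.2409]
eef_rot: [-179.9, 0.0, 37.1]
force: [-0.2, 2.8, 1.2]
finger_gap: 0.0219
grip_force: 30.0
```

arm_command([
  [[0.02,0.36,0,0,0,-0.7,-1],[0,0,0,0,0,0,-1]],
])

```text
clock: 6.45
tcp_pos: [0.6054, -0.3089, 0.2409]
eef_rot: [-179.9, -0.0, 41.1]
force: [-2.8, 1.4, 4.2]
finger_gap: 0.022
grip_force: 30.0
```

Run:
```python
from h import *
im=bot.grab_frame("wrist")[:,:,::-1].copy();c=cam("wrist")
im2=bot.grab_frame("top")[:,:,::-1].copy()
cv2.imwrite("pics/c2.png",np.hstack([cv2.resize(im2[85:215,320:440],(400,433),interpolation=2),im[:,:][:433].copy()[0:384,112:512].copy() if 0 else cv2.resize(im,(400,433))]))
```

```text
(no output)
```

View pics/c2.png

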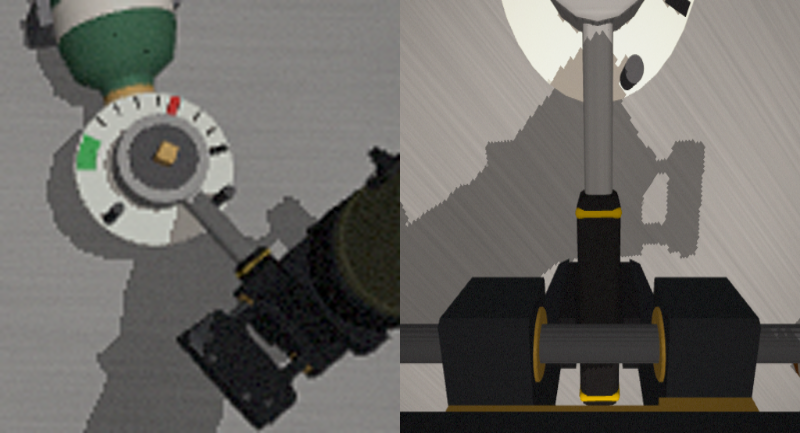

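The pointer has moved to about 1.0 rad, at (174,104) in the crop. The ratchet works, so I'll repeat the stroke.

arm_command([
  [[0.03,-0.52,0,0,0,1,-1],[0.03,-0.52,0,0,0,1,-1],[0.03,-0.52,0,0,0,1,-1],[0.03,-0.52,0,0,0,1,-1],[0.03,-0.52,0,0,0,1,-1]],
])

```text
clock: 7.05
tcp_pos: [0.5765, -0.25, 0.2409]
eef_rot: [180.0, 0.1, 10.8]
force: [-1.5, 0.6, -0.5]
finger_gap: 0.0217
grip_force: 30.0
```

arm_command([
  [[0.02,-0.52,0,0,0,1,-1],[0.02,-0.52,0,0,0,1,-1],[0.02,-0.52,0,0,0,1,-1],[0.02,-0.52,0,0,0,1,-1],[0.02,-0.52,0,0,0,1,-1]],
])

```text
clock: 7.55
tcp_pos: [0.5807, -0.1852, 0.2409]
eef_rot: [180.0, 0.0, -19.2]
force: [-0.8, 0.8, -0.6]
finger_gap: 0.0219
grip_force: 30.0
```

arm_command([
  [[0.01,-0.34,0,0,0,0.65,-1],[0,0,0,0,0,0,-1]],
])

```text
clock: 7.75
tcp_pos: [0.584, -0.1767, 0.2409]
eef_rot: [180.0, 0.0, -22.8]
force: [-2.7, 0.2, 1.3]
finger_gap: 0.0217
grip_force: 30.0
```

arm_command([
  [[0.02,0.52,0,0,0,-1,-1],[0.02,0.52,0,0,0,-1,-1],[0.02,0.52,0,0,0,-1,-1],[0.02,0.52,0,0,0,-1,-1],[0.02,0.52,0,0,0,-1,-1]],
])

```text
clock: 8.25
tcp_pos: [0.5747, -0.2418, 0.2409]
eef_rot: [-180.0, -0.1, 7.5]
force: [1.9, 2.9, -3.5]
finger_gap: 0.0216
grip_force: 30.0
```

arm_command([
  [[0.03,0.52,0,0,0,-1,-1],[0.03,0.52,0,0,0,-1,-1],[0.03,0.52,0,0,0,-1,-1],[0.03,0.52,0,0,0,-1,-1],[0.03,0.52,0,0,0,-1,-1]],
])

```text
clock: 8.75
tcp_pos: [0.5992, -0.3016, 0.241]
eef_rot: [-180.0, -0.1, 37.4]
force: [0.8, 3.5, -0.8]
finger_gap: 0.0219
grip_force: 30.0
```

arm_command([
  [[0.02,0.36,0,0,0,-0.7,-1],[0,0,0,0,0,0,-1]],
])

```text
clock: 8.95
tcp_pos: [0.6051, -0.3089, 0.2409]
eef_rot: [180.0, -0.1, 41.4]
force: [-0.8, 2.4, 2.3]
finger_gap: 0.0215
grip_force: 30.0
```

arm_command([
  [[0.03,-0.52,0,0,0,1,-1],[0.03,-0.52,0,0,0,1,-1],[0.03,-0.52,0,0,0,1,-1],[0.03,-0.52,0,0,0,1,-1],[0.03,-0.52,0,0,0,1,-1]],
])

```text
clock: 9.45
tcp_pos: [0.5762, -0.2502, 0.2409]
eef_rot: [179.9, -0.0, 11.1]
force: [1.3, 0.8, -3.7]
finger_gap: 0.0214
grip_force: 30.0
```

arm_command([
  [[0.02,-0.52,0,0,0,1,-1],[0.02,-0.52,0,0,0,1,-1],[0.02,-0.52,0,0,0,1,-1],[0.02,-0.52,0,0,0,1,-1],[0.02,-0.52,0,0,0,1,-1]],
])

```text
clock: 9.95
tcp_pos: [0.58, -0.1858, 0.241]
eef_rot: [180.0, -0.1, -18.9]
force: [3.1, 0.8, -5.2]
finger_gap: 0.0216
grip_force: 30.0
```

arm_command([
  [[0.01,-0.34,0,0,0,0.65,-1],[0,0,0,0,0,0,-1]],
])

```text
clock: 10.15
tcp_pos: [0.5832, -0.1773, 0.2409]
eef_rot: [180.0, -0.1, -22.5]
force: [2.1, -1.3, -3.3]
finger_gap: 0.0215
grip_force: 30.0
```

Run:
```python
from h import *
im2=bot.grab_frame("top")[:,:,::-1].copy()
cv2.imwrite("pics/c3.png",cv2.resize(im2[85:215,320:440],(400,433),interpolation=2))
```

```text
(no output)
```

View pics/c3.png

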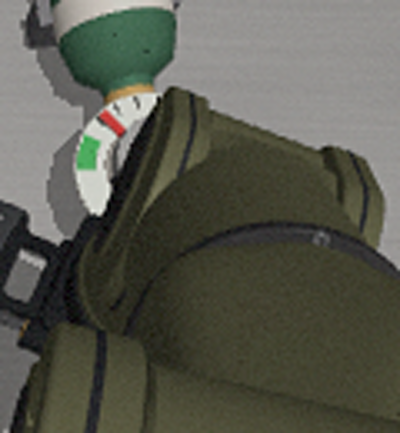

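The pointer is at (112,124), about 2.05 rad, and the green sector is at (88,153). Now a shorter stroke of about 40°, followed by a look.

arm_command([
  [[0.02,0.52,0,0,0,-1,-1],[0.02,0.52,0,0,0,-1,-1],[0.02,0.52,0,0,0,-1,-1],[0.02,0.52,0,0,0,-1,-1],[0.02,0.52,0,0,0,-1,-1]],
])

```text
clock: 10.7
tcp_pos: [0.5743, -0.242, 0.241]
eef_rot: [-180.0, -0.2, 7.8]
force: [5.8, 3.9, -6.9]
finger_gap: 0.0216
grip_force: 30.1
```

arm_command([
  [[0.03,0.52,0,0,0,-1,-1],[0.03,0.52,0,0,0,-1,-1],[0,0,0,0,0,0,-1]],
])

```text
clock: 11.0
tcp_pos: [0.5805, -0.2681, 0.2409]
eef_rot: [180.0, -0.3, 19.6]
force: [2.8, 4.0, -2.0]
finger_gap: 0.0214
grip_force: 30.0
```

Run:
```python
from h import *
im2=bot.grab_frame("top")[:,:,::-1].copy()
cv2.imwrite("pics/c4.png",cv2.resize(im2[85:215,320:440],(400,433),interpolation=2))
```

```text
(no output)
```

View pics/c4.png

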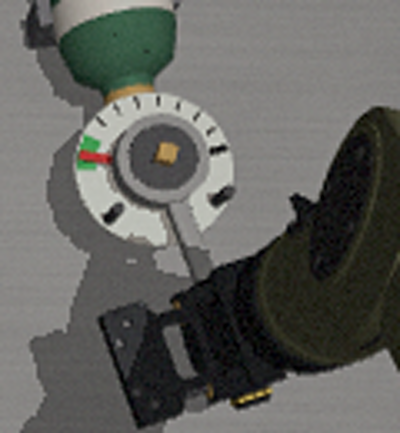

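The pointer at (95,157) is well inside the green sector (rows 138–170). I'll release and lift.

arm_command([
  [[0,0,0,0,0,0,1],[0,0,0,0,0,0,1],[0,0,0,0,0,0,1],[0,0,0,0,0,0,1],[0,0,0,0,0,0,1]],
])

```text
clock: 11.55
tcp_pos: [0.5795, -0.2672, 0.2411]
eef_rot: [180.0, 0.0, 19.5]
force: [0.1, 0.6, 0.6]
finger_gap: 0.0595
grip_force: 0.0
```

arm_command([
  [[0,0,-0.4,0,0,0,1],[0,0,-0.9,0,0,0,1],[0,0,-0.9,0,0,0,1],[0,0,-0.9,0,0,0,1],[0,0,-0.9,0,0,0,1]],
])

```text
clock: 12.05
tcp_pos: [0.5795, -0.267, 0.3427]
eef_rot: [180.0, -0.0, 19.5]
force: [-0.1, 0.2, 0.8]
finger_gap: 0.0881
grip_force: 0.0
```

arm_command([
  [[-0.8,0,-0.4,0,0,0,1],[-0.8,0,0,0,0,0,1],[-0.4,0,0,0,0,0,1],[0,0,0,0,0,0,1],[0,0,0,0,0,0,1]],
])

```text
clock: 12.55
tcp_pos: [0.5331, -0.2834, 0.3511]
eef_rot: [-180.0, -0.1, 19.5]
force: [0.6, -0.2, 0.0]
finger_gap: 0.0881
grip_force: 0.0
```

Run:
```python
from h import *
im2=bot.grab_frame("top")[:,:,::-1].copy()
cv2.imwrite("pics/c5.png",cv2.resize(im2[0:230,100:440],None,fx=2.3,fy=2.3,interpolation=2))
```

```text
(no output)
```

View pics/c5.png

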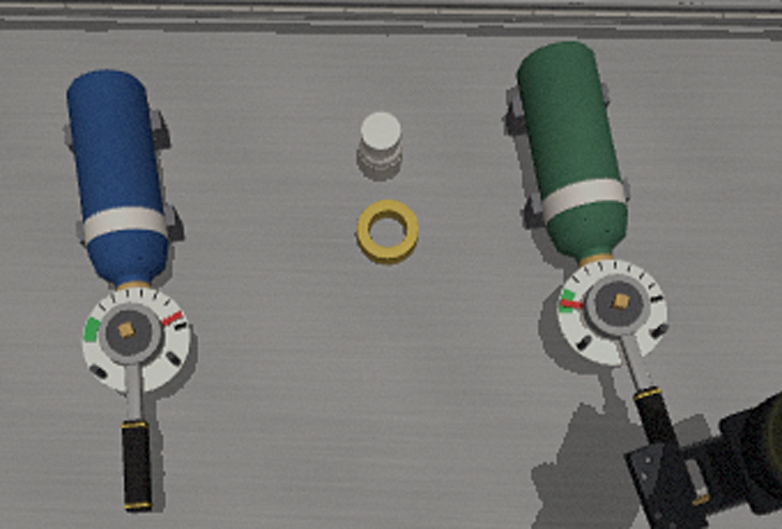

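The pointer is at (570,304), inside the green sector. The blue wrench hasn't moved and the gripper is clear, so I'm handing in.

```bash
python3 -c "
from bench import bot
print(bot.sign_off())"
```

```text
the job is handed in; nothing more can be done
None
```

I opened the green cylinder's valve and handed the job in at about 12.6 s; the last picture showed the pointer inside the green sector, the wrench released and the blue wrench where it started, but the hand-in returned no verdict.

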